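# Refit and latch the intake cover of a bench fume filter

### The job

The bench fume filter unit has its new filter in; put the intake cover lying beside it back on. Hook the cover's plain lower lip under the ledge at the low end of the sloping bay, swing the top edge down flush into its recess without letting it drop shut, then slide the latch fully home over the top edge. Leave everything else where it is.

Things in the scene. Friction and masses are not known exactly. Their poses are not given: they have to be found in the camera images.
- cover: The loose intake cover: dark steel plate with slots, 170 mm wide, 120 mm from lip to top edge, 4 mm thick, about 0.3 kg, a bow handle on its outer face, a 4 mm rib along both sides and near the top; the fourth side is a plain lip, 24 mm deep. Starts flat on the table, handle up, lip towards the robot. Origin: centre of the underside; x from lip to top edge, y along the width, z out of the outer face.
- cover_grip (a point): Centre of the cover's handle bar (axes of the cover), 35 mm above the cover's underside, 68 mm from the lip's edge, 52 mm from the top edge. The bar runs along x, from lip side to top: 80 mm long, 14 mm wide, 14 mm high, on a post at each end, with 24 mm free between bar and plate. The centre of mass is within 10 mm of it in x and y.
- cover_lip (a point): Middle of the edge of the cover's plain lip, on the underside (axes of the cover).
- cover_top (a point): Middle of the cover's top edge, on the underside (axes of the cover).
- extractor: The fume filter unit: a white housing fixed to the table, 250 mm wide, 320 mm deep (72 mm to the robot's side of the origin, 250 mm beyond), 129 mm high at the back, with an 80 to 100 mm pipe stub on the back part reaching 185 mm above the table, 195 mm beyond the origin and 70 mm to its left. Origin on the table below the middle of the cover's place; z up.
- bay: The recess for the cover in the unit's face, which rises away from the robot at 15 degrees. Origin: middle of its lower end, in the corner under the ledge, on the seat plane, 75 mm above the table. x up the slope, y along the width, z square out of the face. The shut cover has its axes along these and its underside on the seat plane z = 0, lip at x = 0 to 6 mm; its own weight keeps it down.
- ledge (a point): Middle of the ledge's free edge, on its underside: x = 12, z = 10 mm in the bay's axes. The ledge is 3 mm thick and 190 mm wide and overhangs a slot 10 mm high and 12 mm deep, with a wall at the bay's x = 0 and the seat plane as floor; the seat strip in front of the slot goes on to x = 22 mm, then comes the filter, 8 mm lower.
- header (a point): Middle of the recess's upper end, on the seat plane: x = 126 mm in the bay. Header and side rims (at y = -90 and 90 mm) stand 5 mm above the seat plane: 5 mm play at each side, 6 mm lengthways. Only 114 mm are free between ledge and header, so the cover goes in tilted, lip first, its top edge 5 to 25 degrees off the face, and swings down about the lip's edge.
- latch (a joint): Slide latch on the header: 0 drawn back up the slope, 0.024 m fully home over the cover's top edge. It slides down the slope (along -x of the bay) with about 3 N of friction and stays where left; starts at 0 to 0.005. Its plate is 40 mm wide, its lower edge at x = 132 mm of the bay at joint 0, its underside 6 mm above the seat plane: 2 mm above a shut cover, in the way of an open one.
- latch_tab (a point): Point in the latch's upright grip tab (axes of the bay; moves with the latch), 36 mm above the seat plane, at x = 179 mm of the bay at joint 0. The tab is a fin 12 mm thick along y, 30 mm long along x, and stands 10 to 50 mm above the seat plane; this point is in the middle of its thickness and length. The guide strips, 21 to 30 mm either side of its middle, stand 12 mm above the seat plane.
- old_filter_mid (a point): the used filter cassette: a flat cardboard-framed pleated panel 84 x 148 x 22 mm without a handle, lying on the table about 140 mm beyond the middle of the cover; the point is its centre. Not part of the job.
- screwdriver: screwdriver with a black handle, 190 mm long, up to 30 mm thick, lying across about 115 mm nearer the robot than the middle of the cover. Not part of the job.
- tape: roll of brown tape lying flat, 100 mm across, 24 mm high, at the right side. Not part of the job.
- roller: hand roller with a black rubber drum and wooden handle, about 200 mm long, at the left side. Not part of the job.
- plates: stack of four pressed plastic sample plates, 150 x 110 mm, 24 mm high, at the left side. Not part of the job.
- spray: white bottle with a grey cap, 64 mm across, 170 mm tall, at the right side. Not part of the job.
- mug: white mug, 76 mm across, 90 mm tall, at the right side. Not part of the job.
Mind the look-alikes: they are no part of the job. Leave any white look-alike of the cover alone.

How it is judged (in metres and radians):
On the way, in this order (a step that is already met when the one before it is completed fails the run):
1. the cover's lip is under the ledge while its top edge is still raised clear of the recess (x of cover_lip in the frame of bay between -0.004 and 0.009 m and z of cover_lip in the frame of bay between -0.004 and 0.008 m and z of cover_top in the frame of bay above 0.007 m), for 0.1 s.
2. the cover lies shut and flush in its recess, lip under the ledge, with the latch not yet over it (x of cover_lip in the frame of bay between -0.004 and 0.009 m and z of cover_lip in the frame of bay between -0.004 and 0.008 m and z of each of cover_top, cover_lip in the frame of bay below 0.004 m and angle between the z axis of cover_grip and the z axis of bay, either way round below 0.05 rad and value of joint latch below 0.01 m), for 0.2 s.
At the end, for the whole second after the job is handed in: The cover lies at rest, shut: both its lip edge and its top edge within 4 mm of the seat plane, square to it within 0.05 rad, the lip's edge within 9 mm of the wall under the ledge, and the latch at least 19 mm along its 24 mm travel (x of cover_lip in the frame of bay between -0.004 and 0.009 m and z of cover_lip in the frame of bay between -0.004 and 0.008 m and z of each of cover_top, cover_lip in the frame of bay below 0.004 m and angle between the z axis of cover_grip and the z axis of bay, either way round below 0.05 rad and value of joint latch above 0.019 m and linear speed of cover below 0.02 m/s); the robot touches nothing.
It fails at once if the cover is let drop shut (it turns faster than 3.5 rad/s with its lip at the ledge; falling from more than about 10 mm open does that) (distance between cover_lip and ledge below 0.03 m and angular speed of cover above 3.5 rad/s).
It fails at once if the used filter, screwdriver, tape, roller, plates, bottle or mug is moved by more than 30 mm (distance of any of old_filter_mid, screwdriver, tape, roller, plates, spray, mug from where it was at the start of the episode above 0.03 m).
It also fails if it takes over 51 s, if anything falls off the work surface, if the arm or the gripper's body presses on something with over 40 N, if the wrist force passes 120 N, or if a joint passes its speed limit or range.

### The arm

A 6-joint arm with a two-finger parallel gripper is mounted at the origin on the work surface. World frame = base frame: x ahead of the robot, y to its left, z up, the work surface at z = 0. Lengths are in mm, angles in rad, forces in N, time in s.
With the tool pointing down it reaches from about 350 to 775 mm from the base axis. Payload 7.3 kg.
Tool frame: the origin (TCP) lies on the centre line of the jaws, within the pads' length; the fingertips stand 22 mm ahead of it and the grasp point (between the pads) lies 3 mm ahead of it; z points along the fingers, y is the direction in which the jaws open and shut (so a half turn about z gives the same grasp; the last joint's range is limited). The gripper opens to 92 mm and grips with 3 to 60 N. Pads are 19 mm wide; open, the fingers measure 130 mm over their backs; the gripper's body (75 mm by 190 mm) begins 47 mm behind the grasp point.
Start: joints at [-1.371, 0.342, 1.524, -0, 1.275, -0.146], TCP at [177.971, -493.932, 248.741] pointing down, gripper open.
Joint ranges: [-2.53, 2.53], [-0.77, 2.02], [0.04, 2.7], [-1, 4.14], [0.28, 2.66], [-3.11, 3.11]. Speed limits (rad/s): [2.57, 2.57, 3.14, 3.14, 3.14, 3.14].

### API

Orientations are given as [roll, pitch, yaw] about the fixed x, y, z axes, in that order (R = Rz(yaw) Ry(pitch) Rx(roll)).
In Python, from plant import get_obs, capture, bot, spot_in gives the robot as it stands.
- The arm moves only by the shell command python3 -m handwheel 'ROWS' [OPENING]. ROWS is JSON, a list of rows, each a list of 2 entries, a list of its own where there are three numbers: the shift along the world's x, y, z in mm, then the turn, a rotation vector about the world's x, y, z in rad. In form: [[[x, y, z], [wx, wy, wz]], ...]. A call has 1 to 12 rows; each row shifts and turns the commanded pose from where the row before left it; what a row does not reach is not made up. A row lasts 1/8 s, in which the tool goes at most 62.5 mm and 10.7 degrees, less where a joint would pass 70% of its speed; a pose out of reach is approached as far as the arm can. A call is refused whole if a number of a shift passes 62.5 or a number of a turn 0.188, either way. A call with a gripper value outside its range is refused whole. OPENING is the closure, from 0 (fully open) to 1 (shut), set as the call begins (- or left out, the last holds). The fingers move at their own pace and stop on an object; the grip force is fixed at half the most. Time passes only in rows, so rows that do not move let the fingers close. It gives the time, the measured TCP pose, the force and the opening at its end, in the units of the state.
- get_obs(): the state, without advancing time (a new reading comes with each control period).
- capture(name): name is "side" or "top"; returns a dict with "img" (400x640x3 uint8, red, green, blue), "fx", "fy", "cx", "cy" (pixels), "cam_to_world" (4x4, takes a point from camera to world coordinates). Camera axes: x right, y up, looking along -z (the intrinsics and any distortion apply to the point x, -y, -z); pixel columns grow to the right and rows downward; lengths in mm; the calibration is good to about 2 mm. A picture is of the moment at which its call begins. There is no depth.
- bot.close_job(): hands the job in, once; it reports no verdict.
Trained networks look in the newest picture that a camera, given by its name, has taken for a name from the list of things; names that differ only in an ending like _2 or _b are one class to them, and where a whole thing is asked for, a point or a joint stands for the part that bears it (a point fixed in the world has none). Each returns a list of dicts, best first, with "score" (0 to 1); they miss things now and then, are a little off and sometimes report something else, mostly with a low value. They report only what shows in the picture. A call takes as long as a camera call. They do not tell look-alikes from the thing itself.
- spot_in(thing, camera): "xyz" ([x, y, z] in mm, in the coordinates of the camera as it stood for that picture, good to about 4 mm: the middle of the surface that is visible of it).
The state is a dict: "time": time; "joint_positions": joint angles; "dq": joint speeds; "tau": joint torques, N m; "tool_pos": TCP position; "tcp_rot": TCP orientation; "contact_force": force on the tool from outside, world axes, zero at the start; "moment": the same for the moment, N m; "grip_width": finger opening in mm.
Only numpy, scipy, OpenCV 4.12 (cv2) and the standard library are available. Lean on these libraries where they do the work, as an engineer would, in place of code of your own. Each camera call takes 0.05 s, during which the arm holds its last target. There are 200 camera calls.

## Working session

There is one attempt and no reset: what is moved stays moved. The work goes in short steps, Python scripts to look and compute and a shell command to move; the robot and the scene stay as the last step left them, time stands still between calls to the robot, and variables do not carry over. Pictures are saved under pics/ and viewed, about 8 in all and at most 12, crops included, and the job is handed in when it is done.

```bash
mkdir -p pics; cat > h.py <<'E'
import numpy as np, cv2
from plant import get_obs, capture, bot, spot_in
def cap(n,f=None):
    c=capture(n)
    if f: cv2.imwrite('pics/'+f,c['img'][:,:,::-1])
    return c
def w(c,p):
    T=np.array(c['cam_to_world']); return T[:3,:3]@np.array(p)+T[:3,3]
def proj(c,P):
    T=np.array(c['cam_to_world']); q=T[:3,:3].T@(np.array(P,float)-T[:3,3])
    return c['cx']+c['fx']*q[0]/-q[2], c['cy']+c['fy']*(-q[1])/-q[2]
def ray(c,u,v,z):
    T=np.array(c['cam_to_world']); d=T[:3,:3]@np.array([(u-c['cx'])/c['fx'],-(v-c['cy'])/c['fy'],-1]); o=T[:3,3]
    return o+d*(z-o[2])/d[2]
E
python3 - <<'E'
from h import *
print(get_obs())
for n in('top','side'):
    c=cap(n,n+'0.png'); print(n,{k:c[k] for k in c if k!='img'})
    for t in('cover','cover_grip','extractor','latch_tab','ledge','header','screwdriver','old_filter_mid'):
        for r in spot_in(t,n)[:3]: 
            p=w(c,r['xyz']); print(t,round(r['score'],2),p.round(0),np.round(proj(c,p)))
E
```

```text
{'time': 0.0, 'joint_positions': array([-1.37102171e+00,  3.42706289e-01,  1.52501637e+00, -3.50318668e-06,
        1.27541581e+00, -1.46028777e-01]), 'dq': array([-0.0001364 ,  0.00082029, -0.00286439, -0.0012574 , -0.0007712 ,
       -0.00017501]), 'tau': array([-2.46486015e-03, -4.31256795e+01, -2.44222176e+01,  7.16584828e-02,
        5.60771464e-02, -1.44944620e-04]), 'tool_pos': array([ 177.87984639, -493.5440577 ,  248.05370324]), 'tcp_rot': array([-3.14006280e+00, -2.21617642e-04,  3.45804245e-01]), 'contact_force': array([-0.02372569, -0.93080596,  0.69268547]), 'moment': array([ 0.03597114, -0.03352967, -0.02704365]), 'grip_width': 91.821583056989}
top {'fx': 418.65538716784295, 'fy': 418.65538716784295, 'cx': 316.27982416461754, 'cy': 199.99134438900734, 'cam_to_world': array([[ 7.20270636e-03,  9.93178141e-01, -1.16384283e-01,
         3.05890674e+02],
       [-9.99958215e-01,  7.80883837e-03,  4.75289410e-03,
         3.72268056e+00],
       [ 5.62929658e-03,  1.16345187e-01,  9.93192886e-01,
         1.39017728e+03],
       [ 0.00000000e+00,  0.00000000e+00,  0.00000000
[... 1238 characters left out ...]
  5.] [280. 267.]
cover_grip 0.63 [ 306. -181.    4.] [387. 208.]
cover_grip 0.6 [233. 291.   6.] [375. 321.]
extractor 0.62 [511. 186.   7.] [279. 266.]
extractor 0.59 [613. -82.  91.] [281. 182.]
extractor 0.34 [609. 442.  26.] [192. 321.]
latch_tab 0.77 [ 628. -177.  141.] [288. 153.]
ledge 0.92 [ 564. -132.   92.] [303. 177.]
ledge 0.47 [617. -79.  90.] [280. 183.]
ledge 0.42 [ 625. -179.  136.] [289. 154.]
header 0.83 [ 562. -132.   95.] [303. 176.]
screwdriver 0.69 [406. 190.  23.] [317. 271.]
screwdriver 0.63 [617. -78.  95.] [279. 181.]
old_filter_mid 0.88 [648. 158.  26.] [236. 243.]
old_filter_mid 0.45 [ 627. -178.  140.] [288. 153.]
old_filter_mid 0.31 [615. -81.  91.] [280. 182.]
```

```bash
python3 - <<'E'
import cv2
a=cv2.imread('pics/top0.png');b=cv2.imread('pics/side0.png')
cv2.imwrite('pics/t1.png',cv2.resize(a[100:325,170:470],None,fx=2.66,fy=2.66,interpolation=cv2.INTER_CUBIC))
cv2.imwrite('pics/s1.png',cv2.resize(b[120:345,170:470],None,fx=2.66,fy=2.66,interpolation=cv2.INTER_CUBIC))
E
```

```text
(no output)
```

View pics/t1.png

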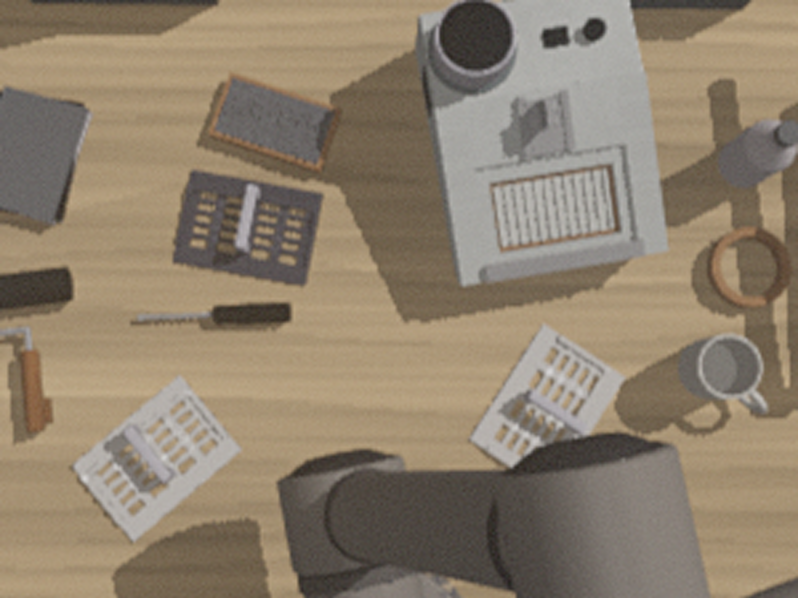

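View pics/s1.png

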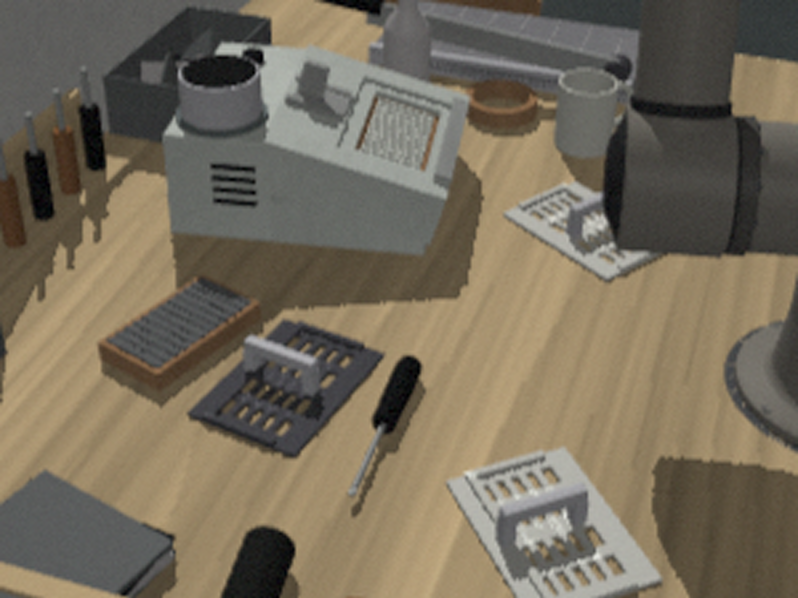

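The top crop shows three cover-like things: the dark plate at full-image pixel (263,184), and white ones at (228,272) and (375,248). Only the dark steel one fits the description. It lies between the used filter and the screwdriver. I'll confirm it in an enlarged crop, along with the bay.

```bash
python3 - <<'E'
import cv2,numpy as np
a=cv2.imread('pics/top0.png');b=cv2.imread('pics/side0.png')
r=lambda i,x,y,w,h,s:cv2.resize(i[y:y+h,x:x+w],None,fx=s,fy=s,interpolation=cv2.INTER_CUBIC)
cv2.imwrite('pics/c2.png',np.vstack([np.hstack([r(a,230,155,66,58,6),r(b,236,234,66,58,6)]),np.hstack([r(a,335,115,99,99,4)[:250],r(b,255,135,99,99,4)[:250]])]))
E
```

```text
(no output)
```

View pics/c2.png

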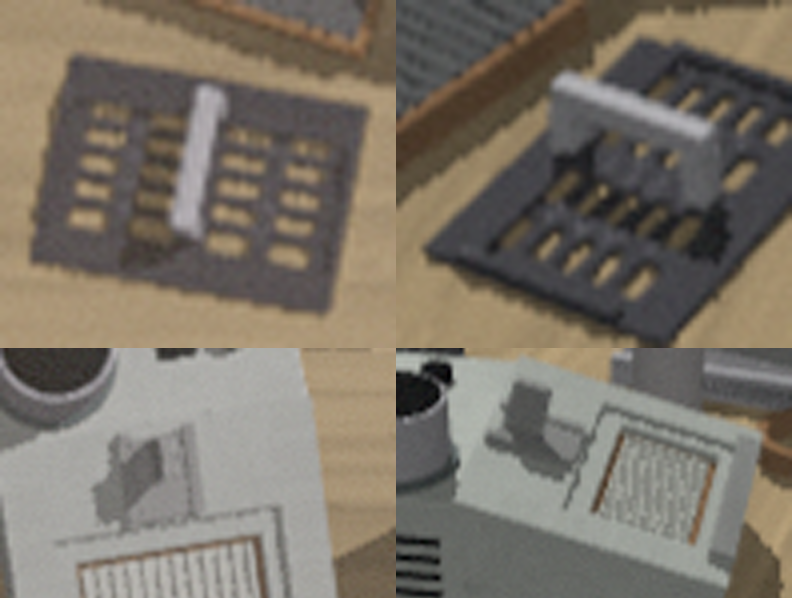

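The dark cover is confirmed: handle bar at crop (197,160), ribbed on three sides, with the plain lip towards the bottom. Next I'll fit both poses from the clicked features.

```bash
cat > fit.py <<'E'
from h import *
from scipy.optimize import least_squares
from scipy.spatial.transform import Rotation as Ro
import pickle
C={n:cap(n) for n in('top','side')}
B=lambda p:(Ro.from_euler('z',p[2])*Ro.from_euler('y',-np.radians(15))).as_matrix()
bay=lambda p,q:B(p)@np.array(q,float)+[p[0],p[1],75]
cov=lambda p,q:Ro.from_euler('z',p[2]).apply(q)+[p[0],p[1],0]
def s6(X,Y,ox,oy,s): return (X+.5)/s-.5+ox,(Y+.5)/s-.5+oy
T1=lambda X,Y:('top',*s6(X,Y,170,100,2.66))
T6=lambda X,Y:('top',*s6(X,Y,230,155,6))
S6=lambda X,Y:('side',*s6(X-396,Y,236,234,6))
T4=lambda X,Y:('top',*s6(X,Y-348,335,115,4))
S4=lambda X,Y:('side',*s6(X-396,Y-348,255,135,4))
cobs=[((60,85,4),T6(75,52)),((60,-85,4),T6(370,108)),((-60,-85,4),T6(328,314)),((-60,85,4),T6(32,264)),
 ((48,0,42),T6(210,84)),((-32,0,42),T6(185,238)),((-60,85,2),S6(670,342)),((60,85,2),S6(428,250)),((60,-85,6),S6(640,38)),
 ((48,0,42),S6(556,76)),((-32,0,42),S6(718,130))]
bobs=[((126,-90,5),T4(281,510)),((126,90,5),T1(475,168)),((12,95,13),T1(482,266)),((12,-95,13),T1(640,240)),
 ((126,-90,5),S4(603,408)),((126,90,5),S4(568,506)),((12,-95,13),S4(742,432)),((12,95,13),S4(707,553))]
def fit(f,obs,p0):
    fun=lambda p:np.array([np.subtract(proj(C[c],f(p,q)),(u,v)) for q,(c,u,v) in obs]).ravel()
    r=least_squares(fun,p0,loss='soft_l1',x_scale=[10,10,.1]); return r.x,fun(r.x).reshape(-1,2)
pc,rc=fit(cov,cobs,[517,180,-.1]); pb,rb=fit(bay,bobs,[500,-190,.1])
if __name__=='__main__':
    np.set_printoptions(suppress=True,precision=2)
    print('cover',pc,'grip',cov(pc,[8,0,35]));print(rc.T);print('bay',pb);print(rb.T)
    pickle.dump((pc,pb),open('poses.pkl','wb'))
    im={n:cv2.resize(C[n]['img'][:,:,::-1],None,fx=4,fy=4,interpolation=cv2.INTER_CUBIC) for n in C}
    def pl(f,p,qs,col,closed=True):
        for n in C:
            P=np.array([proj(C[n],f(p,q)) for q in qs])*4+1.5
            cv2.polylines(im[n],[P.round().astype(np.int32)],closed,col,1)
    pl(cov,pc,[(60,85,4),(60,-85,4),(-60,-85,4),(-60,85,4)],(0,255,0)); pl(cov,pc,[(48,7,42),(48,-7,42),(-32,-7,42),(-32,7,42)],(0,0,255))
    pl(bay,pb,[(126,90,5),(126,-90,5),(12,-90,5),(12,90,5)],(0,255,0));pl(bay,pb,[(12,95,13),(12,-95,13),(0,-95,13),(0,95,13)],(0,0,255))
    pl(bay,pb,[(164,6,50),(164,-6,50),(194,-6,50),(194,6,50)],(255,0,0)); pl(bay,pb,[(132,20,6),(132,-20,6)],(255,0,255),False)
    t,s=im['top'],im['side']
    a=np.hstack([t[490:790,1340:1740],s[540:840,1010:1410]]);b=np.hstack([t[600:900,880:1280],s[930:1230,930:1330]])
    cv2.imwrite('pics/fit.png',np.vstack([a,b]))
E
python3 fit.py
```

```text
cover [517.18 174.19  -0.16] grip [525.07 172.88  35.  ]
[[-0.17  0.4   0.98  0.1   0.2  -0.2  -0.01 -0.09  0.56  0.43 -0.25]
 [ 0.15 -0.61  0.08 -0.3   0.42 -1.35  0.97  0.67 -0.88  0.32  0.57]]
bay [ 467.63 -207.16    0.16]
[[-0.19 -0.56  0.43  0.76  0.79 -1.72 -0.04  0.5 ]
 [-0.72  0.12 -0.21  0.47 -1.02  1.09  1.03 -0.11]]
```

View pics/fit.png

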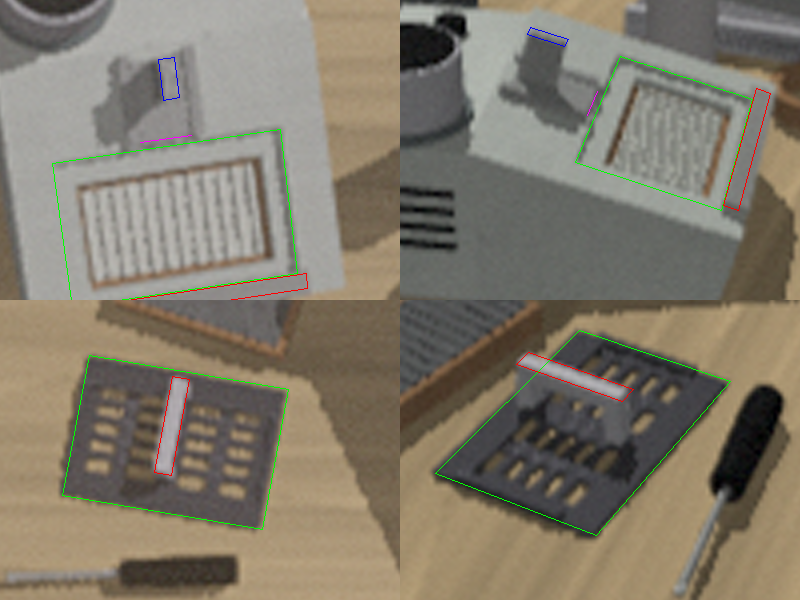

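The overlays line up well in both views: cover at about (517,174) with yaw -0.16, bay corner at about (468,-207) with yaw 0.16. Now I'll move above the handle.

```bash
python3 -m handwheel '[[[28,54,0],[0,0,-0.042]],[[28,54,0],[0,0,-0.042]],[[28,54,0],[0,0,-0.042]],[[28,54,0],[0,0,-0.042]],[[28,54,0],[0,0,-0.042]],[[28,54,0],[0,0,-0.042]],[[28,54,0],[0,0,-0.042]],[[28,54,0],[0,0,-0.042]],[[28,54,0],[0,0,-0.042]],[[28,54,0],[0,0,-0.042]],[[28,54,0],[0,0,-0.042]],[[28,54,0],[0,0,-0.042]]]' 0
python3 -m handwheel '[[[5,9,-30],[0,0,0]],[[6,10,-30],[0,0,0]],[[0,0,-30],[0,0,0]],[[0,0,-20],[0,0,0]],[[0,0,0],[0,0,0]],[[0,0,0],[0,0,0]]]'
python3 -c "
import pickle;print(pickle.load(open('poses.pkl','rb')))"
```

```text
time: 2.5
tool_pos: [514.7, 156.1, 248.9]
tcp_rot: [3.141, -0.001, -0.159]
contact_force: [1.3, 0.1, -0.9]
grip_width: 91.7
time: 3.25
tool_pos: [525.5, 173.2, 139.6]
tcp_rot: [-3.141, -0.001, -0.158]
contact_force: [-0.5, 0.6, -0.3]
grip_width: 92.2
(array([ 5.17178949e+02,  1.74190454e+02, -1.64747511e-01]), array([ 4.67626276e+02, -2.07157744e+02,  1.59737191e-01]))
```

```bash
python3 -m handwheel '[[[0,0,-30],[0,0,-0.006]],[[0,0,-30],[0,0,0]],[[0,0,-25],[0,0,0]],[[0,0,-16],[0,0,0]],[[0,0,0],[0,0,0]],[[0,0,0],[0,0,0]]]'
python3 -m handwheel '[[[0,0,0],[0,0,0]],[[0,0,0],[0,0,0]],[[0,0,0],[0,0,0]],[[0,0,0],[0,0,0]],[[0,0,0],[0,0,0]],[[0,0,0],[0,0,0]],[[0,0,0],[0,0,0]],[[0,0,0],[0,0,0]]]' 1
```

```text
time: 4.0
tool_pos: [525.8, 173.2, 38.9]
tcp_rot: [-3.141, -0.002, -0.164]
contact_force: [0.6, 0.3, -0.2]
grip_width: 91.9
time: 5.0
tool_pos: [525.0, 173.1, 37.7]
tcp_rot: [3.142, -0.0, -0.164]
contact_force: [-0.9, -0.2, -0.2]
grip_width: 16.2
```

```bash
python3 -m handwheel '[[[0,0,0],[0,0,0]],[[0,0,0],[0,0,0]],[[0,0,10],[0,0,0]],[[0,0,20],[0,0,0]],[[0,0,30],[0,0,0]],[[0,0,40],[0,0,0]],[[0,0,40],[0,0,0]],[[0,0,30],[0,0,0]],[[0,0,20],[0,0,0]],[[0,0,0],[0,0,0]]]'
python3 - <<'E'
from h import *
a=cap('top')['img'];b=cap('side')['img']
cv2.imwrite('pics/g.png',np.hstack([a[60:320,130:430],b[60:320,150:450]])[:,:,::-1])
E
```

```text
time: 6.25
tool_pos: [525.4, 173.2, 229.4]
tcp_rot: [-3.141, -0.003, -0.164]
contact_force: [-0.3, 0.5, -4.3]
grip_width: 13.6
```

View pics/g.png

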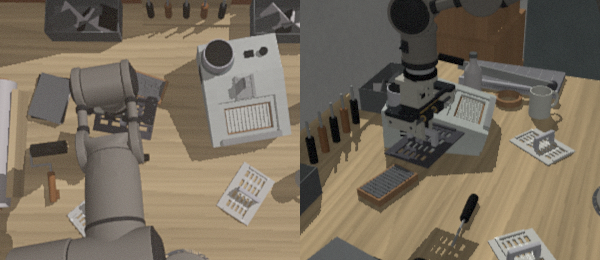

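```bash
cat > plan.py <<'E'
from h import *
import pickle,sys
from scipy.spatial.transform import Rotation as Ro
pc,pb=pickle.load(open('poses.pkl','rb'))
E0=0.5
def tcp(lx,ly,lz,tilt,e=E0):
    Rb=Ro.from_euler('z',pb[2])*Ro.from_euler('y',-np.radians(15)); Rc=Rb*Ro.from_euler('y',-np.radians(tilt))
    return np.array([pb[0],pb[1],75])+Rb.apply([lx,ly,lz])+Rc.apply([68+e,0,38]), Rc*Ro.from_euler('x',np.pi)
def cur():
    o=get_obs(); return np.array(o['tool_pos']),Ro.from_euler('xyz',o['tcp_rot'])
def lip():
    # estimated cover lip in bay from tool pose
    p,R=cur(); Rc=R*Ro.from_euler('x',np.pi); Rb=Ro.from_euler('z',pb[2])*Ro.from_euler('y',-np.radians(15))
    L=p-Rc.apply([68+E0,0,38]); l=Rb.inv().apply(L-[pb[0],pb[1],75]); t=Rb.inv().apply(L+Rc.apply([120,0,0])-[pb[0],pb[1],75])
    return l.round(1),t.round(1),np.round((Rb.inv()*Rc).as_rotvec(),3),get_obs()['contact_force'].round(1)
def go(wps):
    p,R=cur()
    for w_ in wps:
        q,S=tcp(*w_); print(w_,'tcp',q.round(1),'d',(q-p).round(1),'rv',(S*R.inv()).as_rotvec().round(3)); p,R=q,S
E
python3 -c "
from plan import *
go([(24,0,60,15),(24,0,22,15),(19,0,8,15),(12,0,4,15),(4,0,1.5,15),(3,0,0.5,8),(3,0,.2,3),(3,0,0,0)])"
```

```text
(24, 0, 60, 15) tcp [ 515.  -199.5  206.3] d [  -9.4 -372.5  -20.7] rv [-0.001 -0.527  0.317]
(24, 0, 22, 15) tcp [ 524.7 -198.   169.6] d [  9.7   1.6 -36.7] rv [0. 0. 0.]
(19, 0, 8, 15) tcp [ 523.5 -198.2  154.8] d [ -1.2  -0.2 -14.8] rv [0. 0. 0.]
(12, 0, 4, 15) tcp [ 517.9 -199.1  149.1] d [-5.7 -0.9 -5.7] rv [0. 0. 0.]
(4, 0, 1.5, 15) tcp [ 510.9 -200.2  144.6] d [-7.  -1.1 -4.5] rv [0. 0. 0.]
(3, 0, 0.5, 8) tcp [ 518. -199.  138.] d [ 7.1  1.1 -6.6] rv [-0.019  0.121 -0.   ]
(3, 0, 0.2, 3) tcp [ 523.2 -198.2  133.3] d [ 5.2  0.8 -4.7] rv [-0.014  0.086 -0.   ]
(3, 0, 0, 0) tcp [ 526.1 -197.7  130.2] d [ 2.9  0.5 -3.1] rv [-0.008  0.052 -0.   ]
```

```bash
python3 -m handwheel '[[[0,-20,4],[0,-0.053,0.032]],[[0,-37,4],[0,-0.053,0.032]],[[-2,-40,4],[0,-0.053,0.032]],[[-2,-40,4],[0,-0.053,0.032]],[[-2,-40,0],[0,-0.053,0.032]],[[-2,-40,0],[0,-0.053,0.032]],[[-2,-40,0],[0,-0.053,0.032]],[[0,-40,0],[0,-0.053,0.032]],[[0,-40,0],[0,-0.053,0.031]],[[0,-35,0],[0,-0.05,0.029]],[[0,0,0],[0,0,0]],[[0,0,0],[0,0,0]]]'
python3 -c "
from plan import *
print(lip())
go([(24,0,35,15),(24,0,22,15),(19,0,8,15),(12,0,4,15),(4,0,1.5,15)])"
```

```text
time: 7.85
tool_pos: [514.3, -198.3, 242.5]
tcp_rot: [-3.138, -0.522, 0.157]
contact_force: [0.3, 0.5, -2.8]
grip_width: 13.5
(array([32.8,  1.6, 95.1]), array([148.7,   1.3, 126. ]), array([ 0.003, -0.26 , -0.002]), array([ 0.3,  0.5, -2.8]))
(24, 0, 35, 15) tcp [ 521.4 -198.5  182.2] d [  7.1  -0.2 -60.3] rv [-0.003 -0.002  0.001]
(24, 0, 22, 15) tcp [ 524.7 -198.   169.6] d [  3.3   0.5 -12.6] rv [0. 0. 0.]
(19, 0, 8, 15) tcp [ 523.5 -198.2  154.8] d [ -1.2  -0.2 -14.8] rv [0. 0. 0.]
(12, 0, 4, 15) tcp [ 517.9 -199.1  149.1] d [-5.7 -0.9 -5.7] rv [0. 0. 0.]
(4, 0, 1.5, 15) tcp [ 510.9 -200.2  144.6] d [-7.  -1.1 -4.5] rv [0. 0. 0.]
```

Down to 22 mm above the seat, then a check from both views.

```bash
python3 -m handwheel '[[[2,0,-15],[0,0,0]],[[2,0,-25],[0,0,0]],[[3,0,-20],[0,0,0]],[[3.4,0.3,-13],[0,0,0]],[[0,0,0],[0,0,0]],[[0,0,0],[0,0,0]]]'
python3 - <<'E'
from plan import *
print(lip())
Rb=Ro.from_euler('z',pb[2])*Ro.from_euler('y',-np.radians(15)); o=np.array([pb[0],pb[1],75])
ims=[]
for n,(x,y) in dict(top=(330,130),side=(245,130)).items():
    c=cap(n); im=cv2.resize(c['img'][:,:,::-1],None,fx=5,fy=5,interpolation=cv2.INTER_CUBIC)
    p,R=cur(); Rc=R*Ro.from_euler('x',np.pi); L=p-Rc.apply([68+E0,0,38])
    def pl(P,col): cv2.polylines(im,[(np.array([proj(c,q) for q in P])*5+2).round().astype(np.int32)],True,col,1)
    pl([L+Rc.apply(q) for q in((0,85,4),(0,-85,4),(120,-85,4),(120,85,4))],(0,255,0))
    pl([o+Rb.apply(q) for q in((12,95,13),(12,-95,13),(0,-95,13),(0,95,13))],(0,0,255))
    pl([o+Rb.apply(q) for q in((126,90,5),(126,-90,5),(12,-90,5),(12,90,5))],(255,0,0))
    ims.append(im[y*5-25:y*5+475,x*5:x*5+400])
cv2.imwrite('pics/ins.png',np.hstack(ims))
E
```

```text
time: 8.6
tool_pos: [525.7, -198.5, 171.2]
tcp_rot: [-3.142, -0.525, 0.16]
contact_force: [-0.1, 0.2, -2.8]
grip_width: 13.5
(array([25.4, -0.7, 23.2]), array([141.3,  -0.7,  54.5]), array([ 0.   , -0.264,  0.   ]), array([-0.1,  0.2, -2.8]))
```

View pics/ins.png

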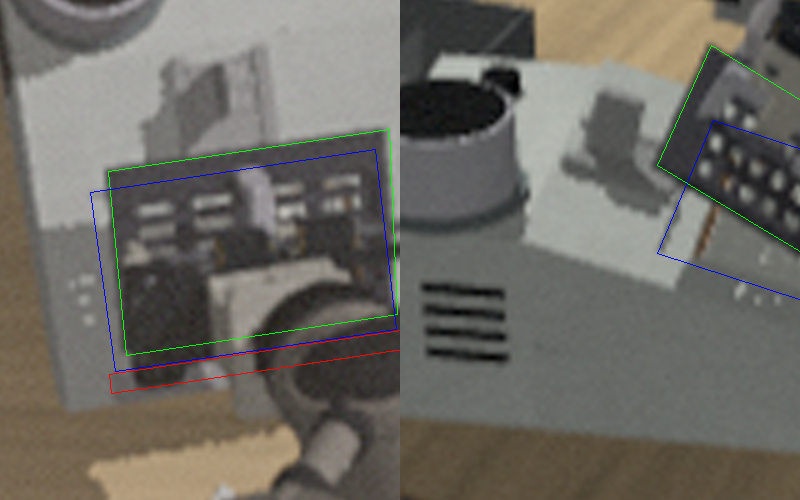

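The predicted cover outline lies on the cover in both views (top edge at (110,172)–(390,130)). Inserting the lip.

```bash
python3 -m handwheel '[[[-1,0.3,-6],[0,0,0]],[[-1,0,-6],[0,0,0]],[[-0.5,0,-4],[0,0,0]],[[0,0,0],[0,0,0]],[[0,0,0],[0,0,0]]]'
python3 -c "
from plan import *
print(lip());go([(12,0,4,15),(8,0,2.5,15),(4,0,1.5,15)])"
```

```text
time: 9.32
tool_pos: [522.9, -198.4, 154.8]
tcp_rot: [-3.141, -0.525, 0.159]
contact_force: [-0.6, 0.0, -2.9]
grip_width: 13.5
(array([18.5, -0.1,  8.1]), array([134.4,  -0.2,  39.3]), array([ 0.   , -0.263, -0.001]), array([-0.6,  0. , -2.9]))
(12, 0, 4, 15) tcp [ 517.9 -199.1  149.1] d [-5.1 -0.6 -5.7] rv [-0.001  0.001  0.   ]
(8, 0, 2.5, 15) tcp [ 514.4 -199.6  146.6] d [-3.4 -0.6 -2.5] rv [0. 0. 0.]
(4, 0, 1.5, 15) tcp [ 510.9 -200.2  144.6] d [-3.6 -0.6 -2. ] rv [0. 0. 0.]
```

```bash
python3 -m handwheel '[[[-2.5,-0.3,-3],[0,0,0]],[[-2.5,-0.3,-2.7],[0,0,0]],[[0,0,0],[0,0,0]],[[0,0,0],[0,0,0]]]'; python3 -m handwheel '[[[-1.7,-0.3,-1.3],[0,0,0]],[[-1.7,-0.3,-1.2],[0,0,0]],[[0,0,0],[0,0,0]],[[0,0,0],[0,0,0]]]'
python3 -m handwheel '[[[-1.8,-0.3,-1],[0,0,0]],[[-1.8,-0.3,-1],[0,0,0]],[[0,0,0],[0,0,0]],[[0,0,0],[0,0,0]]]'
python3 -c "
from plan import *
print(lip())"
```

```text
time: 9.82
tool_pos: [517.8, -198.9, 148.9]
tcp_rot: [-3.14, -0.525, 0.159]
contact_force: [0.0, -0.0, -3.7]
grip_width: 13.9
time: 10.32
tool_pos: [514.5, -199.6, 146.6]
tcp_rot: [-3.141, -0.525, 0.159]
contact_force: [-0.7, -0.1, -3.7]
grip_width: 13.9
time: 10.82
tool_pos: [510.9, -200.2, 144.6]
tcp_rot: [-3.141, -0.525, 0.159]
contact_force: [-0.9, -0.6, -3.1]
grip_width: 13.9
(array([4.1, 0.1, 1.4]), array([119.9,   0. ,  32.5]), array([ 0.   , -0.263, -0.001]), array([-0.9, -0.6, -3.1]))
```

```bash
for i in 1 2 3 4; do python3 -m handwheel '[[[0.2,0,-0.7],[0,0,0]],[[0,0,0],[0,0,0]]]' | sed -n '2p;4p'; done
```

```text
tool_pos: [511.1, -200.1, 143.8]
contact_force: [0.9, 0.5, -2.9]
tool_pos: [511.3, -200.1, 143.1]
contact_force: [0.7, -0.1, -3.2]
tool_pos: [511.5, -200.1, 142.4]
contact_force: [-0.2, 0.0, -2.9]
tool_pos: [511.7, -200.1, 141.7]
contact_force: [-0.1, -0.2, -2.6]
```

```bash
for i in 1 2 3; do python3 -m handwheel '[[[0.2,0,-0.6],[0,0,0]],[[0,0,0],[0,0,0]]]' | sed -n '2p;4p'; done
python3 - <<'E'
from plan import *
print(lip())
Rb=Ro.from_euler('z',pb[2])*Ro.from_euler('y',-np.radians(15)); o=np.array([pb[0],pb[1],75])
ims=[]
for n,(x,y) in dict(top=(330,130),side=(265,130)).items():
    c=cap(n); im=cv2.resize(c['img'][:,:,::-1],None,fx=5,fy=5,interpolation=cv2.INTER_CUBIC)
    p,R=cur(); Rc=R*Ro.from_euler('x',np.pi); L=p-Rc.apply([68+E0,0,38])
    def pl(P,col): cv2.polylines(im,[(np.array([proj(c,q) for q in P])*5+2).round().astype(np.int32)],True,col,1)
    pl([L+Rc.apply(q) for q in((0,85,4),(0,-85,4),(120,-85,4),(120,85,4))],(0,255,0))
    pl([o+Rb.apply(q) for q in((12,95,13),(12,-95,13),(0,-95,13),(0,95,13))],(0,0,255))
    pl([o+Rb.apply(q) for q in((126,90,5),(126,-90,5),(12,-90,5),(12,90,5))],(255,0,0))
    ims.append(im[y*5-25:y*5+475,x*5:x*5+400])
cv2.imwrite('pics/ins2.png',np.hstack(ims))
E
```

```text
tool_pos: [512.0, -200.2, 141.3]
contact_force: [1.0, -0.5, -2.4]
tool_pos: [512.3, -200.1, 141.0]
contact_force: [-0.4, 0.9, 1.4]
tool_pos: [512.8, -200.1, 140.6]
contact_force: [2.5, 3.2, 5.2]
(array([ 4.9, -0.2, -3. ]), array([120.8,  -0.2,  28.3]), array([ 0.   , -0.264, -0.   ]), array([2.5, 3.2, 5.2]))
```

View pics/ins2.png

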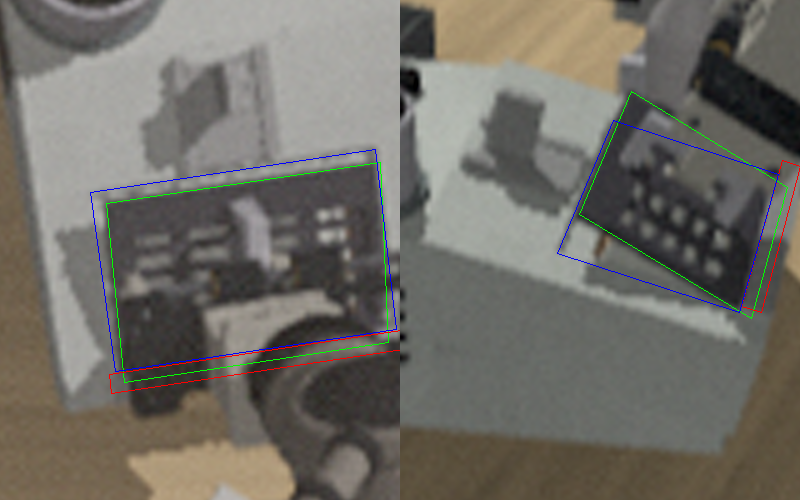

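```bash
python3 -m handwheel '[[[-0.3,0,1.2],[0,0,0]],[[0,0,0],[0,0,0]]]' | sed -n '2p;4p'; for i in 1 2 3 4 5; do python3 -m handwheel '[[[-1,-0.15,-0.27],[0,0,0]],[[0,0,0],[0,0,0]]]' | sed -n '2p;4p'; done; python3 -c "
from plan import *
print(lip())"
```

```text
tool_pos: [511.6, -200.2, 140.7]
contact_force: [-0.5, -0.7, -1.6]
tool_pos: [510.7, -200.4, 140.5]
contact_force: [0.1, -0.6, -2.5]
tool_pos: [509.9, -200.4, 140.5]
contact_force: [0.5, 1.2, -2.8]
tool_pos: [509.2, -200.4, 140.6]
contact_force: [2.4, 2.2, -0.5]
tool_pos: [508.5, -200.3, 140.6]
contact_force: [5.4, 3.3, 0.1]
tool_pos: [507.9, -200.3, 140.8]
contact_force: [7.0, 5.6, 1.5]
(array([ 0.3,  0.4, -1.7]), array([116.1,   0.4,  29.8]), array([ 0.001, -0.265,  0.   ]), array([7. , 5.6, 1.5]))
```

```bash
sed -i 's/\[pb\[0\],pb\[1\],75\]/O/g; s/^E0=0.5/E0=0.5\nO=np.array([pb[0],pb[1],75])+(Ro.from_euler("z",pb[2])*Ro.from_euler("y",-np.radians(15))).apply([1.7,0,-2.2])/' plan.py; python3 -c "
from plan import *
print(lip());go([(2.5,0,1,15),(2.5,0,1,11),(2.5,0,1,8),(2.5,0,.8,5),(2.5,0,.6,2.5),(2.5,0,.3,0)])"
```

```text
(array([-1.4,  0.4,  0.5]), array([114.4,   0.4,  32. ]), array([ 0.001, -0.265,  0.   ]), array([7. , 5.6, 1.5]))
(2.5, 0, 1, 15) tcp [ 511.7 -200.   142.1] d [3.8 0.3 1.3] rv [-0.001  0.003 -0.001]
(2.5, 0, 1, 11) tcp [ 516.3 -199.3  139.1] d [ 4.5  0.7 -3. ] rv [-0.011  0.069 -0.   ]
(2.5, 0, 1, 8) tcp [ 519.5 -198.8  136.7] d [ 3.3  0.5 -2.4] rv [-0.008  0.052 -0.   ]
(2.5, 0, 0.8, 5) tcp [ 522.7 -198.3  133.9] d [ 3.2  0.5 -2.8] rv [-0.008  0.052 -0.   ]
(2.5, 0, 0.6, 2.5) tcp [ 525.3 -197.9  131.4] d [ 2.5  0.4 -2.5] rv [-0.007  0.043 -0.   ]
(2.5, 0, 0.3, 0) tcp [ 527.7 -197.5  128.7] d [ 2.5  0.4 -2.7] rv [-0.007  0.043 -0.   ]
```

```bash
python3 -m handwheel '[[[2.5,0.4,0.9],[0,0,0]],[[2.5,0.3,0.9],[0,0,0]],[[0,0,0],[0,0,0]]]'; python3 -c "
from plan import *
print(lip());go([(2.5,0,1,11),(2.5,0,1,8)])"
```

```text
time: 14.55
tool_pos: [511.7, -200.3, 141.2]
tcp_rot: [-3.141, -0.524, 0.159]
contact_force: [-0.1, -0.3, -4.2]
grip_width: 13.4
(array([ 2.3, -0.1,  0.2]), array([118.2,  -0.2,  31.3]), array([ 0.001, -0.262, -0.001]), array([-0.1, -0.3, -4.2]))
(2.5, 0, 1, 11) tcp [ 516.3 -199.3  139.1] d [ 4.5  0.9 -2.1] rv [-0.012  0.069  0.   ]
(2.5, 0, 1, 8) tcp [ 519.5 -198.8  136.7] d [ 3.3  0.5 -2.4] rv [-0.008  0.052 -0.   ]
```

```bash
python3 -m handwheel '[[[2.2,0.4,-1],[-0.006,0.035,0]],[[2.3,0.5,-1.1],[-0.006,0.034,0]],[[1.6,0.3,-1.2],[-0.004,0.026,0]],[[1.7,0.2,-1.2],[-0.004,0.026,0]],[[0,0,0],[0,0,0]],[[0,0,0],[0,0,0]]]'; python3 -c "
from plan import *
print(lip());go([(2.5,0,.8,5),(2.5,0,.6,2.5),(2.5,0,.3,0)])"
```

```text
time: 15.3
tool_pos: [519.4, -198.7, 136.8]
tcp_rot: [-3.141, -0.402, 0.159]
contact_force: [0.2, -0.6, -3.7]
grip_width: 13.4
(array([2.5, 0.2, 1.1]), array([1.213e+02, 1.000e-01, 1.790e+01]), array([ 0.001, -0.14 , -0.001]), array([ 0.2, -0.6, -3.7]))
(2.5, 0, 0.8, 5) tcp [ 522.7 -198.3  133.9] d [ 3.3  0.4 -3. ] rv [-0.009  0.052  0.   ]
(2.5, 0, 0.6, 2.5) tcp [ 525.3 -197.9  131.4] d [ 2.5  0.4 -2.5] rv [-0.007  0.043 -0.   ]
(2.5, 0, 0.3, 0) tcp [ 527.7 -197.5  128.7] d [ 2.5  0.4 -2.7] rv [-0.007  0.043 -0.   ]
```

```bash
python3 -m handwheel '[[[1.7,0.2,-1.5],[-0.004,0.026,0]],[[1.6,0.2,-1.5],[-0.004,0.026,0]],[[0,0,0],[0,0,0]]]';  python3 -m handwheel '[[[1.2,0.2,-1.2],[-0.004,0.022,0]],[[1.3,0.2,-1.3],[-0.003,0.021,0]],[[0,0,0],[0,0,0]]]'; python3 -c "
from plan import *
print(lip());go([(2.5,0,.3,0)])"
```

```text
time: 15.68
tool_pos: [523.1, -198.4, 134.0]
tcp_rot: [-3.141, -0.35, 0.159]
contact_force: [-0.8, 0.4, -3.6]
grip_width: 13.8
time: 16.05
tool_pos: [525.5, -197.9, 131.5]
tcp_rot: [-3.141, -0.306, 0.16]
contact_force: [0.0, -0.6, -3.6]
grip_width: 13.6
(array([ 2.8, -0. ,  0.6]), array([ 1.227e+02, -1.000e-01,  5.900e+00]), array([ 0.001, -0.045, -0.   ]), array([ 0. , -0.6, -3.6]))
(2.5, 0, 0.3, 0) tcp [ 527.7 -197.5  128.7] d [ 2.2  0.4 -2.8] rv [-0.008  0.044  0.   ]
```

```bash
python3 -m handwheel '[[[1.1,0.2,-1.4],[-0.004,0.022,0]],[[1.1,0.2,-1.4],[-0.004,0.022,0]],[[0,0,0],[0,0,0]]]';  python3 -m handwheel '[[[0.1,0,-0.5],[0,0,0]],[[0,0,0],[0,0,0]]]'; python3 -c "
from plan import *
print(lip())"
```

```text
time: 16.42
tool_pos: [527.3, -197.7, 129.5]
tcp_rot: [3.141, -0.26, 0.16]
contact_force: [-8.1, -0.1, 6.4]
grip_width: 13.5
time: 16.68
tool_pos: [527.3, -197.7, 129.5]
tcp_rot: [3.141, -0.261, 0.16]
contact_force: [-9.5, 0.0, 10.6]
grip_width: 14.1
(array([ 2.3, -0.2,  1.3]), array([122.3,  -0.2,   1.1]), array([-0.001,  0.001,  0.   ]), array([-9.5,  0. , 10.6]))
```

```bash
python3 -m handwheel '[[[-0.9,-0.15,-0.1],[0,0,0]],[[0,0,0],[0,0,0]],[[0,0,0],[0,0,0]]]'
python3 - <<'E'
from plan import *
print(lip())
ims=[]
for n,(x,y) in dict(top=(340,140),side=(265,130)).items():
    c=cap(n); im=cv2.resize(c['img'][:,:,::-1],None,fx=5,fy=5,interpolation=cv2.INTER_CUBIC)
    ims.append(im[y*5-25:y*5+375,x*5:x*5+400])
cv2.imwrite('pics/shut.png',np.hstack(ims))
E
```

```text
time: 17.05
tool_pos: [527.3, -197.7, 129.5]
tcp_rot: [3.14, -0.262, 0.16]
contact_force: [-4.8, 2.2, 7.7]
grip_width: 13.7
(array([ 2.3, -0.2,  1.2]), array([122.3,  -0.2,   1.2]), array([-0.001, -0.   ,  0.   ]), array([-4.8,  2.2,  7.7]))
```

View pics/shut.png

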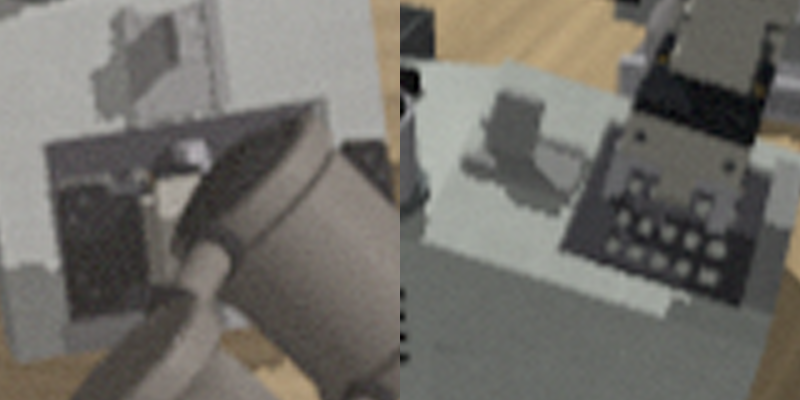

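The cover lies flush with the rim on all sides, its edge meeting the header at crop (45,145)–(325,100), and the lip is under the ledge. Releasing.

```bash
python3 -m handwheel '[[[0,0,0],[0,0,0]],[[0,0,0],[0,0,0]],[[0,0,0],[0,0,0]],[[0,0,0],[0,0,0]]]' 0.45
python3 -m handwheel '[[[-2.6,-0.4,9.7],[0,0,0]],[[-5.1,-0.8,19.3],[0,0,0]],[[-5.1,-0.8,19.3],[0,0,0]],[[0,0,0],[0,0,0]],[[0,0,0],[0,0,0]]]'
python3 - <<'E'
from plan import *
Rb=Ro.from_euler('z',pb[2])*Ro.from_euler('y',-np.radians(15))
p,R=cur(); S=Rb*Ro.from_euler('x',np.pi)
print(get_obs()['grip_width'],get_obs()['contact_force'])
for q in((177,0,95),(177,0,40)):
    t=O+Rb.apply(q); print(q,t.round(1),(t-p).round(1),(S*R.inv()).as_rotvec().round(3)); p=t
im=[]
for n,(x,y) in dict(top=(340,115),side=(265,130)).items():
    c=cap(n)
    for r in spot_in('latch_tab',n)[:2]: print(n,r['score'],Rb.inv().apply(w(c,r['xyz'])-O).round(1))
    i=cv2.resize(c['img'][:,:,::-1],None,fx=5,fy=5,interpolation=cv2.INTER_CUBIC)
    for j,col in((0,(0,0,255)),(5,(0,255,0))):
        P=[O+Rb.apply(q) for q in((164-j,6,50),(164-j,-6,50),(194-j,-6,50),(194-j,6,50))]
        cv2.polylines(i,[(np.array([proj(c,q) for q in P])*5+2).round().astype(np.int32)],True,col,1)
    im.append(i[y*5:y*5+450,x*5:x*5+400])
cv2.imwrite('pics/rel.png',np.hstack(im))
E
```

```text
time: 17.65
tool_pos: [527.0, -197.8, 128.1]
tcp_rot: [3.141, -0.261, 0.16]
contact_force: [-0.1, -0.2, 0.1]
grip_width: 48.2
time: 18.27
tool_pos: [514.0, -199.6, 176.2]
tcp_rot: [3.141, -0.261, 0.159]
contact_force: [-0.2, -0.2, -0.4]
grip_width: 50.8
50.75870547277035 [-0.19255781 -0.16759974 -0.3571284 ]
(177, 0, 95) [ 614.3 -183.5  210.9] [100.3  16.1  34.7] [ 0.    -0.001  0.   ]
(177, 0, 40) [ 628.4 -181.3  157.8] [ 14.1   2.3 -53.1] [ 0.    -0.001  0.   ]
top 0.57 [163.2   4.8  11.9]
top 0.42 [-14.3 385.1 -50.9]
side 0.71 [170.4   0.7  23.5]
side 0.5 [127.6  98.4 -14.2]
```

View pics/rel.png

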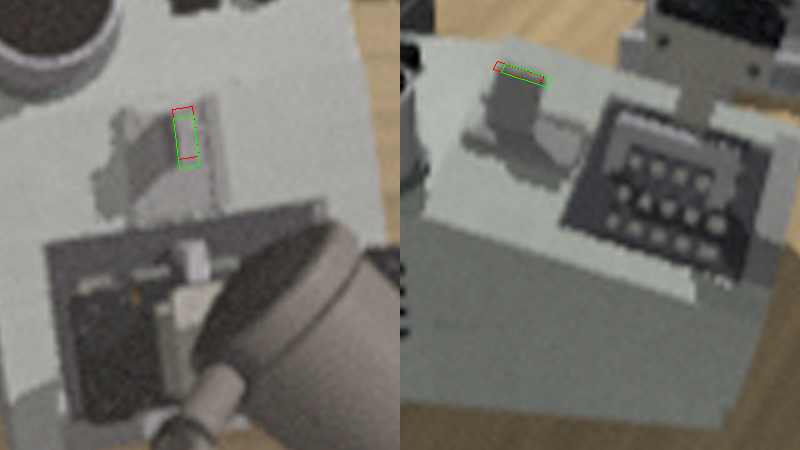

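The cover stays shut after release. The tab sits under the predicted outline (side crop (520,75)). Moving over it and gripping.

```bash
python3 -m handwheel '[[[25,4,9],[0,0,0]],[[25,4,9],[0,0,0]],[[25,4,9],[0,0,0]],[[25,4,8],[0,0,0]],[[0,0,0],[0,0,0]]]'
python3 -m handwheel '[[[4,0.7,-15],[0,0,0]],[[5,0.8,-19],[0,0,0]],[[5,0.8,-19],[0,0,0]],[[0,0,0],[0,0,0]],[[0,0,0],[0,0,0]]]'
python3 -m handwheel '[[[0,0,0],[0,0,0]],[[0,0,0],[0,0,0]],[[0,0,0],[0,0,0]],[[0,0,0],[0,0,0]],[[0,0,0],[0,0,0]],[[0,0,0],[0,0,0]]]' 1
```

```text
time: 19.1
tool_pos: [615.3, -183.3, 211.2]
tcp_rot: [3.141, -0.262, 0.161]
contact_force: [0.4, -0.1, -0.3]
grip_width: 50.6
time: 19.73
tool_pos: [628.2, -181.6, 158.6]
tcp_rot: [3.141, -0.261, 0.159]
contact_force: [-0.0, -1.6, 0.2]
grip_width: 50.8
time: 20.48
tool_pos: [628.4, -182.6, 158.7]
tcp_rot: [3.139, -0.262, 0.16]
contact_force: [0.4, -5.2, -0.5]
grip_width: 11.7
```

```bash
python3 -m handwheel '[[[-1.9,-0.8,-0.5],[0,0,0]],[[-1.9,-0.8,-0.5],[0,0,0]],[[-1.9,-0.8,-0.5],[0,0,0]],[[-1.9,-0.3,-0.5],[0,0,0]],[[-1.9,-0.3,-0.5],[0,0,0]],[[-1.9,-0.3,-0.5],[0,0,0]],[[-1.9,-0.3,-0.5],[0,0,0]],[[-1.9,-0.3,-0.5],[0,0,0]],[[-1.9,-0.3,-0.5],[0,0,0]],[[0,0,0],[0,0,0]]]'
for i in 1 2 3 4; do python3 -m handwheel '[[[-1.4,-0.2,-0.4],[0,0,0]],[[0,0,0],[0,0,0]]]' | sed -n '2p;4p'; done
```

```text
time: 21.72
tool_pos: [610.9, -185.8, 153.9]
tcp_rot: [3.141, -0.261, 0.159]
contact_force: [3.2, -2.7, -1.9]
grip_width: 11.7
tool_pos: [609.7, -186.0, 153.6]
contact_force: [3.8, -3.4, -0.8]
tool_pos: [608.4, -186.2, 153.2]
contact_force: [3.9, -3.0, -0.4]
tool_pos: [607.7, -186.3, 153.1]
contact_force: [7.0, -1.4, -1.9]
tool_pos: [607.1, -186.4, 153.0]
contact_force: [11.0, -1.8, -3.4]
```

```bash
for i in 1 2; do python3 -m handwheel '[[[-1.4,-0.2,-0.4],[0,0,0]],[[0,0,0],[0,0,0]]]' | sed -n '2p;4p'; done
python3 -m handwheel '[[[3,0.5,0.8],[0,0,0]],[[0,0,0],[0,0,0]],[[0,0,0],[0,0,0]],[[0,0,0],[0,0,0]]]' 0.45
python3 -m handwheel '[[[-2.6,-0.4,9.7],[0,0,0]],[[-5.1,-0.8,19.3],[0,0,0]],[[-5.1,-0.8,19.3],[0,0,0]],[[-5,-1,30],[0,0,0]],[[-5,10,40],[0,0,0]],[[-5,40,30],[0,0,0]],[[-5,50,0],[0,0,0]],[[-5,55,0],[0,0,0]],[[-5,60,0],[0,0,0]],[[0,60,0],[0,0,0]],[[0,40,0],[0,0,0]],[[0,0,0],[0,0,0]]]'
python3 - <<'E'
from plan import *
Rb=Ro.from_euler('z',pb[2])*Ro.from_euler('y',-np.radians(15));im=[]
for n,(x,y) in dict(top=(340,115),side=(245,120)).items():
    c=cap(n)
    i=cv2.resize(c['img'][:,:,::-1],None,fx=5,fy=5,interpolation=cv2.INTER_CUBIC)
    for j,col in((19,(0,0,255)),(24,(0,255,0))):
        P=[O+Rb.apply(q) for q in((164-j,6,50),(164-j,-6,50),(194-j,-6,50),(194-j,6,50))]
        cv2.polylines(i,[(np.array([proj(c,q) for q in P])*5+2).round().astype(np.int32)],True,col,1)
    im.append(i[y*5:y*5+450,x*5:x*5+400])
cv2.imwrite('pics/end.png',np.hstack(im))
E
```

```text
tool_pos: [606.9, -186.5, 153.0]
contact_force: [16.7, 0.1, -4.7]
tool_pos: [606.8, -186.5, 153.0]
contact_force: [21.9, 0.8, -6.6]
time: 23.72
tool_pos: [605.2, -186.3, 152.3]
tcp_rot: [3.142, -0.261, 0.159]
contact_force: [-0.4, 0.4, 0.2]
grip_width: 47.2
time: 25.22
tool_pos: [562.3, 128.2, 301.4]
tcp_rot: [3.141, -0.262, 0.164]
contact_force: [-0.3, -0.8, -0.7]
grip_width: 50.8
```

View pics/end.png

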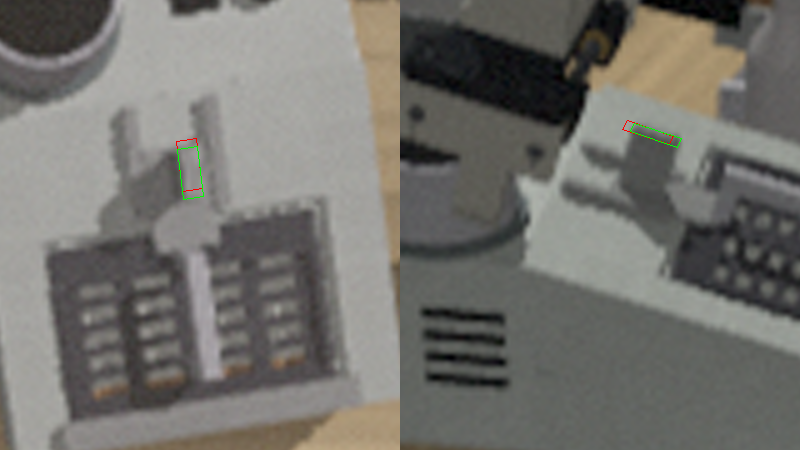

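The cover lies flush, with the latch plate over its top edge at top crop (190,230). The tab sits on the 24 mm outline, and the gripper is clear of everything.

```bash
python3 -m handwheel '[[[0,0,0],[0,0,0]],[[0,0,0],[0,0,0]]]'; python3 -c "
from plant import bot;print(bot.close_job())"
```

```text
time: 25.58
tool_pos: [563.0, 124.4, 300.8]
tcp_rot: [3.141, -0.261, 0.158]
contact_force: [0.2, -0.6, 0.8]
grip_width: 50.6
the job is handed in; nothing more can be done
None
```

The cover is back on and latched, and the job was handed in at about 25.6 s of the 51 s; no verdict is reported.

- **What I did:** I gripped the dark cover by its handle and put it in tilted about 15°, finding the seat and the wall under the ledge by light contact. I then swung it down while holding it and let go only once it was flush. Last, I gripped the latch tab and slid it about 22.5 mm down to its stop, where the force rose to 22 N.
- **Last checks:** The final pictures show the cover flush with its rim, the lip under the ledge and the latch plate over the top edge. The tab matches the outline for 24 mm of travel. The arm was clear and reading near-zero force when I handed in.
- **What disagreed:** By touch, the bay was about 2 mm off my camera fit, both along the slope and in height, and I corrected for it. On closing, the computed height still read about 1.2 mm above the seat, while the picture showed the cover flush.
- **Not checked:** I took no separate final picture of the used filter, screwdriver and other items. I saw no unexpected contact while carrying the cover.

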